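# Wipe the glass offcuts into the cullet drawer

## Task

Clear the glass cutting station: pull its waste drawer well open, then take the yellow scraper block and wipe all six loose glass offcuts off the felt over the open front edge into the drawer. Afterwards stand the scraper block on its rubber sole on the bench, clear of the station, and push the drawer fully shut with every offcut inside. The offcuts are sharp, so move them with the scraper only, never with the fingers; leave the two good strips lying by the rear fence and the pliers beside the station where they are.

Things in the scene. Friction and masses are not known exactly. Their poses are not given: they have to be found in the camera images.
- cutting_station: Plywood glass cutting station, 240 x 220 mm on 10 mm feet, fixed to the bench; flat grey felt top 86 mm up. Origin: centre of its footprint on the bench, z up. Front is its -x side: drawer below, felt edge open there at x = -120 mm. Aluminium rails 10 mm above the felt at both sides (inner faces y = +-98 mm) and a like fence at the rear (inner face x = +109 mm).
- felt_center (a point): Centre of the felt top, on its surface; same axes as the station.
- cullet_drawer (a joint): Waste drawer under the felt: metres pulled out towards the station's -x; 0 shut, 0.115 at the stop. Slides with about 2 N and stays where left. Its front is 10 mm thick, top edge 68 mm above the bench; opened by d, its mouth reaches d - 10 mm in front of the felt edge. Inside 200 x 180 mm, 40 mm deep.
- drawer_handle (a point): Middle of the drawer's bow handle: horizontal round steel bar 10 mm thick, 84 mm long along the station's y, 50 mm above the bench, axis 36 mm before the drawer front (31 mm clear behind it, open above and below). Moves with the drawer; station's axes.
- drawer_floor (a point): Centre of the drawer's inner floor, on its surface; moves with the drawer, same axes as the station. The inside reaches +-100 mm from it in x, +-90 mm in y and 40 mm up.
- scraper_block: Yellow hand scraper block standing on the bench, 68 mm tall: black rubber sole 24 x 140 mm, 10 mm thick; shoe 27 x 136 mm up to 24 mm; upright grip 22 mm thick (x) and 76 mm long (y) from 24 to 68 mm, with black pads. Origin: centre of the sole's underside; y along the 140 mm wiping edge, x across it, z up. 0.13 to 0.21 kg.
- good_strip_a: Good mirror strip, plain dark green-black glass, 70 x 21 x 4 mm, lying on the felt lengthwise against the rear fence (station y below 0). Origin: centre of its underside, x along its length. Stays where it is.
- good_strip_b: Second good mirror strip, 70 x 21 x 4 mm, beside the first against the rear fence (station y above 0). Origin: centre of its underside, x along its length. Stays where it is.
- pliers: Bystander: running pliers with red grips, 52 x 172 x 13 mm, lying on the bench. Origin: centre of its underside.
- offcut_0: Loose glass offcut on the felt: irregular snapped piece, about 34 x 27 mm, 6 mm thick, dark painted back with green edges, 12 g, sharp. Origin: centre of its underside.
- offcut_1: Loose glass offcut on the felt: irregular snapped piece, about 34 x 27 mm, 6 mm thick, dark painted back with green edges, 12 g, sharp. Origin: centre of its underside.
- offcut_2: Loose glass offcut on the felt: irregular snapped piece, about 34 x 27 mm, 6 mm thick, dark painted back with green edges, 12 g, sharp. Origin: centre of its underside.
- offcut_3: Loose glass offcut on the felt: irregular snapped piece, about 34 x 27 mm, 6 mm thick, dark painted back with green edges, 12 g, sharp. Origin: centre of its underside.
- offcut_4: Loose glass offcut on the felt: irregular snapped piece, about 34 x 27 mm, 6 mm thick, dark painted back with green edges, 12 g, sharp. Origin: centre of its underside.
- offcut_5: Loose glass offcut on the felt: irregular snapped piece, about 34 x 27 mm, 6 mm thick, dark painted back with green edges, 12 g, sharp. Origin: centre of its underside.

How it is judged:
By the outcome, as a careful person would: the job done as asked, in the order asked, and still so for the second after the job is handed in, with the robot touching nothing.
It also fails if it takes over 72 s, if anything falls off the work surface, if the arm or the gripper's body presses on something with over 40 N, if the wrist force passes 120 N, or if a joint passes its speed limit or range.

## Robot

A 6-joint arm with a two-finger parallel gripper is mounted at the origin on the work surface; the furniture and walls round the work are solid. World frame = base frame: x ahead of the robot, y to its left, z up, the work surface at z = 0. Lengths are in m, angles in rad, forces in N, time in s.
With the tool pointing down it reaches from about 0.35 to 0.975 m from the base axis. Payload 4.9 kg.
Tool frame: the origin (TCP) lies midway between the tips of the shut fingers; the grasp point (between the pads) lies 19 mm behind it; z points along the fingers, y is the line along which they close (so a half turn about z gives the same grasp; the last joint's range is limited). The gripper opens to 85 mm and grips with 20 to 120 N. Pads are 22 mm wide; open, the fingers measure 114 mm over their backs; the gripper's body (76 mm by 85 mm) begins 54 mm behind the grasp point. The pads swing forward as they close: fully open they stand 13 mm farther back than shut.
Start: joints at [-1.462, 0.053, 1.613, -0, 1.476, -0.119], TCP at [0.141, -0.609, 0.231] pointing down, gripper open.
Joint ranges: [-3.01, 3.01], [-1.01, 2.22], [0.06, 2.58], [-1.02, 4.17], [0.09, 2.62], [-3.14, 3.14]. Speed limits (rad/s): [2.57, 2.57, 3.14, 3.14, 3.14, 3.14].

## Interface

Orientations are given as a unit quaternion [x, y, z, w].
In Python, from plant import manip gives the robot as it stands. The module is installed in compiled form; this text tells all that it offers.
- The arm moves only by the tool jog_arm, never from a script. Its argument "commands" is a list of rows, each an object of numbers: "tx", "ty", "tz": the shift along the tool's x, y, z normalised to -1 to 1, where 1 is 1 m; "spin": the turn about the tool's z normalised to -1 to 1, where 1 is 60 degrees. A call has exactly 10 rows; each row is the pose to reach, as a shift and turn from the pose commanded when the call began, along the tool's axes at that moment; what a row does not reach only later rows make up. A row lasts 1/12 s, in which the tool goes at most 41.7 mm and 7.16 degrees, less where a joint would pass 70% of its speed; a pose out of reach is approached as far as the arm can. A call with a number of a shift or a turn outside -1 to 1 is refused whole. A call with a gripper value outside its range is refused whole. "grip" is the closure, from 0 (fully open) to 1 (shut), set as the call begins (left out, the last holds). The fingers move at their own pace and stop on an object; the grip force is fixed at half the most. Time passes only in rows, so rows that repeat a pose let the fingers close, or fill a call up. It gives the time, the measured TCP pose, the force, the opening and the grip force at its end, in the units of the state.
- manip.state(): the state, without advancing time (a new reading comes with each control period).
- manip.grab_frame(name): name is "scene" or "top"; returns (picture, depth): 384x512x3 uint8, red, green, blue; 384x512 float32, m along the optical axis (not along the pixel's ray), 0 where there is no reading.
- manip.camera_model(name): a dict with "intrinsics" (3x3 intrinsics, pixels), "view" (4x4, takes a point from world to camera coordinates). Camera axes: x right, y down, z forward; pixel columns grow to the right and rows downward; lengths in m; the calibration is good to about 2 mm. A picture is of the moment at which its call begins. camera_model takes no time and is no camera call.
- manip.job_done(): hands the job in; it is judged then, once.
Trained networks look in the newest picture that a camera, given by its name, has taken for a name from the list of things; names that differ only in an ending like _2 or _b are one class to them, and where a whole thing is asked for, a point or a joint stands for the part that bears it (a point fixed in the world has none). Each returns a list of dicts, best first, with "confidence" (0 to 1); they miss things now and then, are a little off and sometimes report something else, mostly with a low value. They report only what shows in the picture. A call takes as long as a camera call.
- manip.recognise(camera, query): "extent" ([left, top, right, bottom] in pixels, round what is visible of it).
- manip.trace(camera, query): "mask" (384x512 bool, what is visible of it) and "extent" ([left, top, right, bottom] in pixels, round what is visible of it).
- manip.tip_of(camera, query): "centre" ([column, row] in pixels: a listed point, or the origin of a listed thing).
The state is a dict: "time_s": time; "joint_positions": joint angles; "qvel": joint speeds; "joint_torque": joint torques, N m; "ee_pos": TCP position; "ee_rot": TCP orientation; "wrist_force": force on the tool from outside, world axes, zero at the start; "torque": the same for the moment, N m; "gripper_width": finger opening in m; "grip_force": force on a finger pad.
Only numpy, scipy, OpenCV 4.12 (cv2) and the standard library are available. Lean on these libraries where they do the work, as an engineer would, in place of code of your own. Each camera call takes 0.05 s, during which the arm holds its last target. There are 200 camera calls.

## Working session

There is one attempt and no reset: what is moved stays moved. The work goes in short steps, Python scripts to look and compute and a tool call to move; the robot and the scene stay as the last step left them, time stands still between calls to the robot, and variables do not carry over. Pictures are saved under pics/ and viewed, at most 10 in all, crops included, and the job is handed in when it is done.

Besides the shell and the picture viewer there is one more tool, called after "Request:" by a JSON object that holds its "fn" and its "kwargs", one argument or row to a line. jog_arm: Moves the arm, as the interface text tells. Its arguments: {"type":"object","properties":{"commands":{"type":"array","items":{"type":"object","properties":{"tx":{"type":"number","minimum":-1,"maximum":1},"ty":{"type":"number","minimum":-1,"maximum":1},"tz":{"type":"number","minimum":-1,"maximum":1},"spin":{"type":"number","minimum":-1,"maximum":1}}}},"grip":{"type":"number"}},"required":["commands"]}

```bash
mkdir -p pics; cat > h.py <<'E'
import numpy as np, cv2
from plant import manip
def grab(c,save=None):
    p,d=manip.grab_frame(c)
    if save: cv2.imwrite('pics/'+save,p[:,:,::-1])
    return p,d
def w(c,u,v,z):
    m=manip.camera_model(c);K=np.array(m['intrinsics']);T=np.linalg.inv(np.array(m['view']))
    return (T@np.append(np.array([(u-K[0,2])/K[0,0],(v-K[1,2])/K[1,1],1])*z,1))[:3]
def cloud(c,d):
    m=manip.camera_model(c);K=np.array(m['intrinsics']);T=np.linalg.inv(np.array(m['view']))
    v,u=np.indices(d.shape)
    P=np.stack([(u-K[0,2])/K[0,0]*d,(v-K[1,2])/K[1,1]*d,d,np.ones_like(d)],-1)
    return (P@T.T)[...,:3]
def pr(c,p):
    m=manip.camera_model(c);q=np.array(m['view'])@np.append(p,1);q=np.array(m['intrinsics'])@q[:3]
    return q[:2]/q[2]
E
python3 - <<'E'
from h import *
np.set_printoptions(precision=4,suppress=True)
for c in('scene','top'):
    p,d=grab(c,c+'0.png');C=cloud(c,d)
    print(c,np.linalg.inv(np.array(manip.camera_model(c)['view'])),manip.camera_model(c)['intrinsics'])
    for q in('scraper_block','pliers','offcut_0','good_strip_a','cutting_station','cullet_drawer'):
        for r in manip.trace(c,q)[:8]:
            m=r['mask']&(d>0); P=C[m]
            rc=cv2.minAreaRect(P[:,:2].astype(np.float32)) if len(P)>3 else None
            print(q,round(r['confidence'],2),np.round(r['extent']),P.mean(0),P[:,2].max(),rc)
    for q in('felt_center','drawer_handle','scraper_block','cutting_station'):
        for r in manip.tip_of(c,q)[:2]:
            u,v=r['centre'];print(q,round(r['confidence'],2),u,v,C[int(v),int(u)])
s=manip.state();print(s)
E
```

```text
scene [[ 0.9961  0.0117 -0.087   0.6163]
 [ 0.0847 -0.388   0.9178 -1.6181]
 [-0.023  -0.9216 -0.3875  0.7318]
 [ 0.      0.      0.      1.    ]] [[484.9408   0.     245.1518]
 [  0.     484.9408 195.4214]
 [  0.       0.       1.    ]]
scraper_block 0.57 [280. 220. 291. 228.] [ 0.6129 -0.3264  0.0917] 0.09448275801933859 ((0.6129513382911682, -0.3253774046897888), (0.01781490631401539, 0.021009355783462524), 0.6819579005241394)
scraper_block 0.44 [217. 159. 226. 186.] [0.3375 0.2465 0.0374] 0.07217886486158032 ((0.32619309425354004, 0.3113808333873749), (0.036444664001464844, 0.2225482016801834), 15.922603607177734)
pliers 0.6 [195. 234. 216. 264.] [ 0.3558 -0.3242  0.0108] 0.016514440007068032 ((0.35437628626823425, -0.3155291676521301), (0.045390691608190536, 0.17732563614845276), 15.391270637512207)
offcut_0 0.57 [260. 217. 266. 226.] [ 0.539  -0.2839  0.0922] 0.09425005585455515 ((0.539905846118927, -0.2814316749572754), (0.02680358663201332, 0.02277611754834652), 65.47095489501953)
offcut_0 0.55 [280. 219. 292. 230.] [ 0.6104 -0.3247  0.0913] 0.09499817638876817 ((0.6112769842
[... 4049 characters left out ...]
[ 0.5409 -0.3298  0.0839]
drawer_handle 0.87 279.0 179.5 [ 0.4917 -0.159   0.0559]
scraper_block 0.92 136.6 240.8 [0.3279 0.2531 0.0674]
cutting_station 0.78 334.1 161.1 [ 0.5354 -0.3122  0.0865]
{'time_s': 1.1, 'joint_positions': array([-1.462 ,  0.0527,  1.6129,  0.    ,  1.476 , -0.119 ]), 'qvel': array([ 0.    , -0.0002,  0.0009, -0.0014,  0.0003,  0.0003]), 'joint_torque': array([  0.001 , -39.3687, -37.0467,  -0.    ,   0.0004,  -0.    ]), 'ee_pos': array([ 0.1411, -0.6088,  0.2313]), 'ee_rot': array([0.9935, 0.1137, 0.    , 0.    ]), 'wrist_force': array([-0.3093, -0.2336,  0.0733]), 'torque': array([ 0.011 ,  0.0204, -0.0286]), 'grip_force': 0.0, 'gripper_width': 0.08546178461131705}
```

View pics/top0.png

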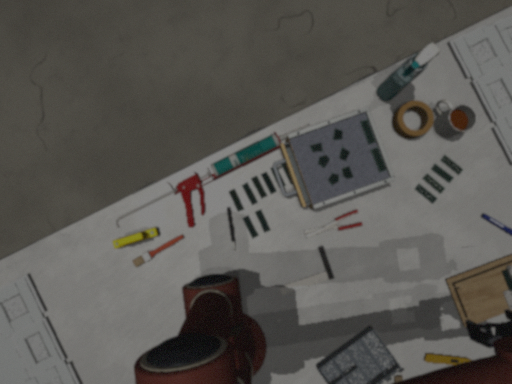

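View pics/scene0.png

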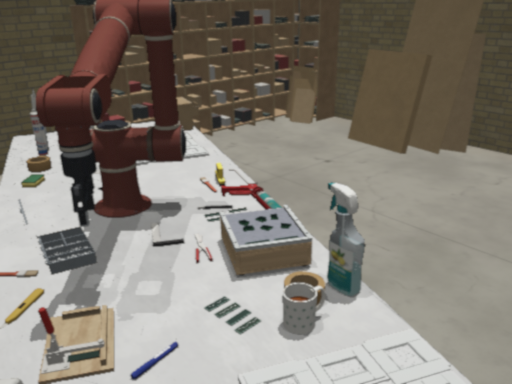

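```bash
python3 - <<'E'
from h import *
np.set_printoptions(precision=4,suppress=True)
p,d=grab('top');C=cloud('top',d).reshape(-1,3)
X,Y,Z=C.T
roi=(X>0.35)&(X<0.75)&(Y<-0.1)&(Y>-0.6)
def rect(m,n):
    P=C[m];print(n,len(P),P[:,2].mean(),cv2.minAreaRect(P[:,:2].astype(np.float32)))
rect(roi&(Z>0.079)&(Z<0.12),'station top')
rect(roi&(Z>0.093)&(Z<0.12),'rails')
rect(roi&(Z>0.04)&(Z<0.062)&(Y>-.2),'handle')
P=C[roi&(Z>0.04)&(Z<0.062)&(Y>-.22)];print(P.mean(0))
rs=(X>.25)&(X<.42)&(Y>.15)&(Y<.36)
rect(rs&(Z>0.055)&(Z<.08),'grip');rect(rs&(Z>0.015)&(Z<.08),'scr')
p,d=grab('scene');C=cloud('scene',d).reshape(-1,3);X,Y,Z=C.T
rs=(X>.25)&(X<.42)&(Y>.15)&(Y<.36)
rect(rs&(Z>0.055)&(Z<.08),'grip');rect(rs&(Z>0.015)&(Z<.08),'scr')
roi=(X>0.35)&(X<0.75)&(Y<-0.1)&(Y>-0.6)
rect(roi&(Z>0.079)&(Z<0.12),'station top')
E
```

```text
station top 6947 0.08870403265107958 ((0.5832787156105042, -0.3806820511817932), (0.26252079010009766, 0.36044013500213623), 18.26362419128418)
rails 1305 0.09646912756110239 ((0.5808406472206116, -0.3717520236968994), (0.2631526589393616, 0.33921903371810913), 17.94215202331543)
handle 499 0.048915175435998916 ((0.5369316339492798, -0.16964086890220642), (0.18467317521572113, 0.09520793706178665), 28.292322158813477)
[ 0.549  -0.152   0.0491]
grip 207 0.06645416528126351 ((0.33132997155189514, 0.2706301212310791), (0.02191649191081524, 0.07519619911909103), 16.859647750854492)
scr 513 0.042804563594526675 ((0.3333369195461273, 0.2648232579231262), (0.15866345167160034, 0.14065957069396973), 41.94508361816406)
grip 51 0.06551845657653879 ((0.3330041468143463, 0.26997771859169006), (0.022150710225105286, 0.08268335461616516), 15.595394134521484)
scr 179 0.040848591304801125 ((0.3285413384437561, 0.26703208684921265), (0.16562533378601074, 0.1409941166639328), 38.502586364746094)
station top 3175 0.08981355502175774 ((0.5704586505889893, -0.39096471667289734), (0.23498865962028503, 0.39351505041122437), 21.682235717773438)
```

The top view shows the station at about (335,160) with its front and handle facing left at (280,180). The scraper is at (137,240), the pliers at (335,222), and a caulking gun at (245,155) lies close to the drawer's path. The scene view agrees. Next I fit the station frame.

```bash
cat >> h.py <<'E'
def loc(C,o,yaw):
    c,s=np.cos(yaw),np.sin(yaw);R=np.array([[c,-s],[s,c]])
    L=np.array(C,float).copy();L[...,:2]=(np.asarray(C)[...,:2]-o)@R
    return L
E
python3 - <<'E'
from h import *
np.set_printoptions(precision=4,suppress=True,linewidth=150)
from scipy.optimize import minimize
yaw0=np.radians(-72)
p,d=grab('top');C=cloud('top',d)
x=np.array([np.cos(yaw0),np.sin(yaw0)])
o0=(np.array([.537,-.4345])+np.array([.614,-.408]))/2-.0985*x
print('o from strips',o0)
for c in('top','scene'):
    p,d=grab(c);C=cloud(c,d)
    for yd in(-72.5,-72,-71.5):
        L=loc(C,o0,np.radians(yd)).reshape(-1,3)
        A=L[(abs(L[:,0])<.14)&(abs(L[:,1])<.14)&(L[:,2]>.0925)&(L[:,2]<.11)]
        for nm,m,k in(('y+',(A[:,1]>.085)&(abs(A[:,0])<.09),1),('y-',(A[:,1]<-.085)&(abs(A[:,0])<.09),1),('x+',(A[:,0]>.1)&(abs(A[:,1])<.08),0)):
            B=A[m];print(c,yd,nm,len(B),np.percentile(B[:,k],[5,50,95]),'slope',np.polyfit(B[:,1-k],B[:,k],1)[0])
    L=loc(C,o0,yaw0).reshape(-1,3)
    F=L[(abs(L[:,1])<.08)&(L[:,0]<-.1)&(L[:,0]>-.14)&(L[:,2]>.08)&(L[:,2]<.09)];print('front edge',F[:,0].min(),np.percentile(F[:,0],2),'feltz',np.median(L[(abs(L[:,0])<.08)&(abs(L[:,1])<.08),2]))
    H=L[(abs(L[:,1])<.06)&(L[:,0]<-.14)&(L[:,0]>-.175)&(L[:,2]>.035)];print('handle',len(H),np.percentile(H,[5,50,95],axis=0),H.mean(0))
    for r in manip.trace(c,'offcut_0'):
        P=loc(C[r['mask']&(d>0)],o0,yaw0); print(r['confidence'],np.median(P,0),np.percentile(P,2,axis=0)[:2],np.percentile(P,98,axis=0)[:2])
    # obstacles in the drawer path
    for yy in np.arange(-.16,.161,.02):
        print(round(yy,2),[round(float(np.percentile(L[(abs(L[:,0]-xx)<.012)&(abs(L[:,1]-yy)<.01),2],95)),3) if ((abs(L[:,0]-xx)<.012)&(abs(L[:,1]-yy)<.01)).any() else None for xx in np.arange(-.3,-.12,.02)]) if c=='top' else 0
E
```

```text
o from strips [ 0.5451 -0.3276]
top -72.5 y+ 276 [0.097  0.1023 0.1078] slope 0.008159679182092726
top -72.5 y- 279 [-0.1105 -0.1051 -0.0997] slope 0.00876557585177928
top -72.5 x+ 272 [0.1024 0.1158 0.1219] slope -0.00841508203899203
top -72 y+ 277 [0.0969 0.1023 0.108 ] slope -0.0017421121754784407
top -72 y- 278 [-0.1105 -0.1051 -0.0998] slope -0.0003829503578472824
top -72 x+ 275 [0.1025 0.1157 0.1218] slope 0.0005312653557484863
top -71.5 y+ 278 [0.097  0.1023 0.108 ] slope -0.01024710364955737
top -71.5 y- 279 [-0.1104 -0.1051 -0.0998] slope -0.008536447966360031
top -71.5 x+ 274 [0.1029 0.1157 0.1219] slope 0.005742006659711927
front edge -0.11771394415834888 -0.11706983516638243 feltz 0.08676715687091296
handle 180 [[-0.1744 -0.0529  0.0431]
 [-0.1496 -0.001   0.0544]
 [-0.1406  0.0506  0.0675]] [-0.154  -0.0013  0.0549]
0.64 [0.0166 0.0611 0.0925] [0.0036 0.0491] [0.0286 0.0762]
0.63 [-0.0378 -0.0504  0.0921] [-0.0502 -0.0633] [-0.0239 -0.0386]
0.48 [-0.0459  0.0063  0.0923] [-0.0575 -0.0057] [-0.0327  0.0183]
0.42 [ 0.0037 -0.0473  0.0921] [-0.008  -0.0624] [ 0.0146 -0.0327
[... 1931 characters left out ...]
110454205807Traceback (most recent call last):
  File "<stdin>", line 18, in <module>
    return _quantile_unchecked(
        a, q, axis, out, overwrite_input, method, keepdims, weights)
    return _ureduce(a,
                    func=_quantile_ureduce_func,
    ...<5 lines>...
                    overwrite_input=overwrite_input,
                    method=method)
    r = func(a, **kwargs)
    result = _quantile(arr,
                       quantiles=q,
    ...<2 lines>...
                       out=out,
                       weights=wgt)
    slices_having_nans = np.isnan(arr[-1, ...])
                                  ~~~^^^^^^^^^
IndexError: index -1 is out of bounds for axis 0 with size 0
```

```bash
python3 - <<'E'
from h import *
p,d=grab('top');im=np.ascontiguousarray(p[110:240,100:360,::-1]);im=cv2.resize(im,None,fx=3,fy=3,interpolation=cv2.INTER_CUBIC)
im=cv2.convertScaleAbs(im,alpha=1.6)
o=np.array([.544,-.328]);a=np.radians(-72);R=np.array([[np.cos(a),-np.sin(a)],[np.sin(a),np.cos(a)]])
def q(x,y,z): 
    u=pr('top',np.append(o+R@np.array([x,y]),z));return tuple(int(v) for v in ((u-[100,110])*3))
for x0,x1,y,z in((-.12,-.235,.1,.06),(-.12,-.235,-.1,.06)): cv2.line(im,q(x0,y,z),q(x1,y,z),(0,0,255),1)
cv2.line(im,q(-.235,.1,.06),q(-.235,-.1,.06),(0,0,255),1)
cv2.imwrite('pics/crop1.png',im)
E
```

```text
(no output)
```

View pics/crop1.png

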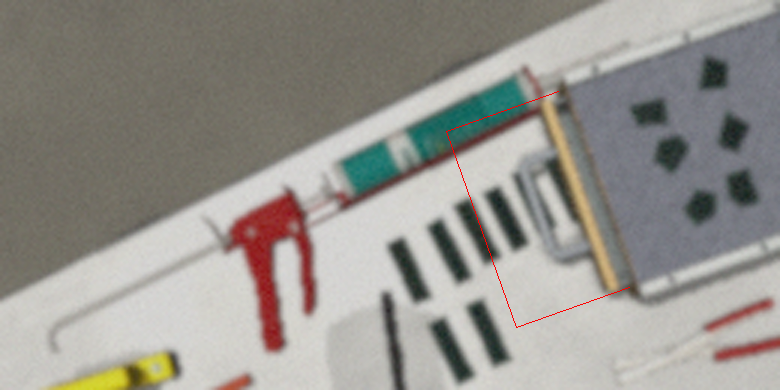

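The crop shows the drawer front at (545–612, 105–290), already about 20 mm ajar, and a caulking gun lying alongside the drawer's path. I'll measure the handle, then go.

```bash
cat >> h.py <<'E'
O=np.array([.544,-.328]);YAW=np.radians(-72)
def glob(x,y):
    c,s=np.cos(YAW),np.sin(YAW);return O+np.array([c*x-s*y,s*x+c*y])
def th():
    q=manip.state()['ee_rot'];return 2*np.arctan2(q[1],q[0])
def plan(x,y,z,tdeg):
    s=manip.state();t=th();e=np.array([x,y,z])-s['ee_pos'];dt=(np.radians(tdeg)-t+np.pi)%(2*np.pi)-np.pi
    c,n=np.cos(t),np.sin(t)
    print('t',round(s['time_s'],2),'theta',round(np.degrees(t),2),'tx %.4f ty %.4f tz %.4f spin %.4f'%(c*e[0]+n*e[1],n*e[0]-c*e[1],-e[2],-np.degrees(dt)/60),'j6',s['joint_positions'][5])
E
python3 - <<'E'
from h import *
np.set_printoptions(precision=4,suppress=True)
for c in('top','scene'):
    p,d=grab(c);L=loc(cloud(c,d),O,YAW).reshape(-1,3)
    H=L[(abs(L[:,1])<.03)&(L[:,0]<-.155)&(L[:,0]>-.2)&(L[:,2]>.04)]
    if len(H): print(c,len(H),np.percentile(H,[5,50,95],axis=0))
    F=L[(abs(L[:,1])<.07)&(L[:,0]<-.11)&(L[:,0]>-.16)&(L[:,2]>.061)&(L[:,2]<.075)]
    if len(F):print('front',len(F),np.percentile(F,[5,50,95],axis=0))
    for r in manip.tip_of(c,'drawer_handle')[:1]:
        # ray at z=.05
        u,v=r['centre'];a=w(c,u,v,.5);b=w(c,u,v,1.);k=(.05-a[2])/(b[2]-a[2]);print('tip',loc(a+k*(b-a),O,YAW))
g=glob(-.176,0);print(g);plan(*g,.15,18)
E
```

```text
top 71 [[-0.1816 -0.0272  0.0493]
 [-0.1776 -0.0002  0.0538]
 [-0.1728  0.0259  0.0572]]
front 187 [[-0.1412 -0.0627  0.0634]
 [-0.1369  0.001   0.0678]
 [-0.132   0.0618  0.0709]]
tip [-0.1794  0.0011  0.05  ]
[ 0.4896 -0.1606]
t 1.65 theta 13.05 tx 0.4407 ty -0.3579 tz 0.0813 spin -0.0824 j6 -0.11901424901711669
```

Request:
{"fn": "jog_arm", "kwargs": {
  "commands": [
    {"tx": 0.44,"ty": -0.358,"tz": 0,"spin": -0.08},
    {"tx": 0.44,"ty": -0.358,"tz": 0,"spin": -0.08},
    {"tx": 0.44,"ty": -0.358,"tz": 0,"spin": -0.08},
    {"tx": 0.44,"ty": -0.358,"tz": 0,"spin": -0.08},
    {"tx": 0.44,"ty": -0.358,"tz": 0,"spin": -0.08},
    {"tx": 0.44,"ty": -0.358,"tz": 0,"spin": -0.08},
    {"tx": 0.44,"ty": -0.358,"tz": 0,"spin": -0.08},
    {"tx": 0.44,"ty": -0.358,"tz": 0,"spin": -0.08},
    {"tx": 0.44,"ty": -0.358,"tz": 0,"spin": -0.08},
    {"tx": 0.44,"ty": -0.358,"tz": 0,"spin": -0.08}
  ],
  "grip": 0.63
}}

```text
time_s: 2.48
ee_pos: [0.3975, -0.2779, 0.2317]
ee_rot: [0.988, 0.155, 0.0, 0.0]
wrist_force: [2.0, -1.0, 0.4]
gripper_width: 0.0315
grip_force: 0.0
```

```bash
python3 - <<'E'
from h import *
g=glob(-.178,0);print(g);plan(*g,.15,18);print(manip.state()['gripper_width'],manip.state()['qvel'])
E
```

```text
[ 0.48899498 -0.15871194]
t 2.48 theta 17.83 tx 0.1236 ty -0.0854 tz 0.0817 spin -0.0028 j6 0.49572306451668535
0.031494201788706454 [ 1.03514144  0.01856892 -0.01520444 -0.00167046 -0.00883643  1.02182195]
```

Request:
{"fn": "jog_arm", "kwargs": {
  "commands": [
    {"tx": 0.124,"ty": -0.085,"tz": 0.02},
    {"tx": 0.124,"ty": -0.085,"tz": 0.04},
    {"tx": 0.124,"ty": -0.085,"tz": 0.08},
    {"tx": 0.124,"ty": -0.085,"tz": 0.08},
    {"tx": 0.124,"ty": -0.085,"tz": 0.11},
    {"tx": 0.124,"ty": -0.085,"tz": 0.11},
    {"tx": 0.124,"ty": -0.085,"tz": 0.11},
    {"tx": 0.124,"ty": -0.085,"tz": 0.11},
    {"tx": 0.124,"ty": -0.085,"tz": 0.11},
    {"tx": 0.124,"ty": -0.085,"tz": 0.11}
  ]
}}

```text
validation failed for argument at $.co...
```

```bash
python3 - <<'E'
from h import *
g=glob(-.178,0);plan(*g,.035,18)
for c in('top','scene'): p,d=grab(c)
print(loc(manip.state()['ee_pos'],O,YAW),manip.state()['gripper_width'])
E
```

```text
t 2.48 theta 17.83 tx 0.1236 ty -0.0854 tz 0.1967 spin -0.0028 j6 0.49572306451668535
[-0.09471668 -0.12138805  0.23158191] 0.03163537548830499
```

Request:
{"fn": "jog_arm", "kwargs": {
  "commands": [
    {"tx": 0.124,"ty": -0.085,"tz": 0.02,"spin": 0},
    {"tx": 0.124,"ty": -0.085,"tz": 0.04,"spin": 0},
    {"tx": 0.124,"ty": -0.085,"tz": 0.08,"spin": 0},
    {"tx": 0.124,"ty": -0.085,"tz": 0.08,"spin": 0},
    {"tx": 0.124,"ty": -0.085,"tz": 0.11,"spin": 0},
    {"tx": 0.124,"ty": -0.085,"tz": 0.11,"spin": 0},
    {"tx": 0.124,"ty": -0.085,"tz": 0.11,"spin": 0},
    {"tx": 0.124,"ty": -0.085,"tz": 0.11,"spin": 0},
    {"tx": 0.124,"ty": -0.085,"tz": 0.11,"spin": 0},
    {"tx": 0.124,"ty": -0.085,"tz": 0.11,"spin": 0}
  ],
  "grip": 0.63
}}

```text
time_s: 3.42
ee_pos: [0.4897, -0.1625, 0.1241]
ee_rot: [0.988, 0.154, 0.002, 0.001]
wrist_force: [-0.2, 0.1, -0.1]
gripper_width: 0.0318
grip_force: 0.0
```

```bash
python3 - <<'E'
from h import *
g=glob(-.178,0);plan(*g,.035,18)
print(loc(manip.state()['ee_pos'],O,YAW),manip.state()['gripper_width'])
E
```

```text
t 3.42 theta 17.76 tx 0.0004 ty -0.0038 tz 0.0891 spin -0.0040 j6 0.7963479459320838
[-0.17421207 -0.00044252  0.12411611] 0.03176378870227541
```

Request:
{"fn": "jog_arm", "kwargs": {
  "commands": [
    {"tx": 0,"ty": -0.004,"tz": 0,"spin": -0.004},
    {"tx": 0,"ty": -0.004,"tz": 0.02,"spin": -0.004},
    {"tx": 0,"ty": -0.004,"tz": 0.04,"spin": -0.004},
    {"tx": 0,"ty": -0.004,"tz": 0.06,"spin": -0.004},
    {"tx": 0,"ty": -0.004,"tz": 0.075,"spin": -0.004},
    {"tx": 0,"ty": -0.004,"tz": 0.085,"spin": -0.004},
    {"tx": 0,"ty": -0.004,"tz": 0.087,"spin": -0.004},
    {"tx": 0,"ty": -0.004,"tz": 0.087,"spin": -0.004},
    {"tx": 0,"ty": -0.004,"tz": 0.087,"spin": -0.004},
    {"tx": 0,"ty": -0.004,"tz": 0.087,"spin": -0.004}
  ],
  "grip": 0.63
}}

```text
time_s: 4.25
ee_pos: [0.4884, -0.1575, 0.0358]
ee_rot: [0.988, 0.157, 0.001, 0.001]
wrist_force: [-0.4, -0.4, -1.0]
gripper_width: 0.0315
grip_force: 0.0
```

Request:
{"fn": "jog_arm", "kwargs": {
  "commands": [
    {"tx": 0,"ty": 0,"tz": 0,"spin": 0},
    {"tx": 0,"ty": 0,"tz": 0,"spin": 0},
    {"tx": 0,"ty": 0,"tz": 0,"spin": 0},
    {"tx": 0,"ty": 0,"tz": 0,"spin": 0},
    {"tx": 0,"ty": -0.003,"tz": 0,"spin": 0},
    {"tx": 0,"ty": -0.008,"tz": 0,"spin": 0},
    {"tx": 0,"ty": -0.014,"tz": 0,"spin": 0},
    {"tx": 0,"ty": -0.02,"tz": 0,"spin": 0},
    {"tx": 0,"ty": -0.026,"tz": 0,"spin": 0},
    {"tx": 0,"ty": -0.03,"tz": 0,"spin": 0}
  ],
  "grip": 1
}}

```text
time_s: 5.08
ee_pos: [0.4788, -0.1286, 0.0354]
ee_rot: [0.988, 0.157, 0.001, 0.001]
wrist_force: [-0.6, -2.7, 5.8]
gripper_width: 0.008
grip_force: 59.3
```

```bash
python3 - <<'E'
from h import *
print(loc(manip.state()['ee_pos'],O,YAW),manip.state()['gripper_width'],np.degrees(th()),manip.state()['torque'])
E
```

```text
[-0.20984361 -0.00041763  0.03542109] 0.008001975771083181 18.10446916550488 [-0.25891631  0.13481366 -0.12550795]
```

Request:
{"fn": "jog_arm", "kwargs": {
  "commands": [
    {"tx": 0,"ty": -0.006,"tz": 0,"spin": 0},
    {"tx": 0,"ty": -0.013,"tz": 0,"spin": 0},
    {"tx": 0,"ty": -0.02,"tz": 0,"spin": 0},
    {"tx": 0,"ty": -0.028,"tz": 0,"spin": 0},
    {"tx": 0,"ty": -0.036,"tz": 0,"spin": 0},
    {"tx": 0,"ty": -0.043,"tz": 0,"spin": 0},
    {"tx": 0,"ty": -0.05,"tz": 0,"spin": 0},
    {"tx": 0,"ty": -0.055,"tz": 0,"spin": 0},
    {"tx": 0,"ty": -0.056,"tz": 0,"spin": 0},
    {"tx": 0,"ty": -0.056,"tz": 0,"spin": 0}
  ],
  "grip": 1
}}

```text
time_s: 5.92
ee_pos: [0.4614, -0.0748, 0.0354]
ee_rot: [0.988, 0.157, 0.001, 0.0]
wrist_force: [-1.8, 1.1, 6.5]
gripper_width: 0.0073
grip_force: 59.3
```

```bash
python3 - <<'E'
from h import *
s=manip.state();print(loc(s['ee_pos'],O,YAW),s['gripper_width'],np.degrees(th()),s['wrist_force'])
p,d=grab('top');im=cv2.resize(p[110:240,100:360,::-1],None,fx=3,fy=3,interpolation=cv2.INTER_CUBIC)
cv2.imwrite('pics/crop2.png',cv2.convertScaleAbs(im,alpha=1.6))
E
```

```text
[-0.26632165 -0.00035522  0.0354142 ] 0.007313782082225809 18.119432928548665 [-1.81366372  1.06818165  6.53904345]
```

View pics/crop2.png

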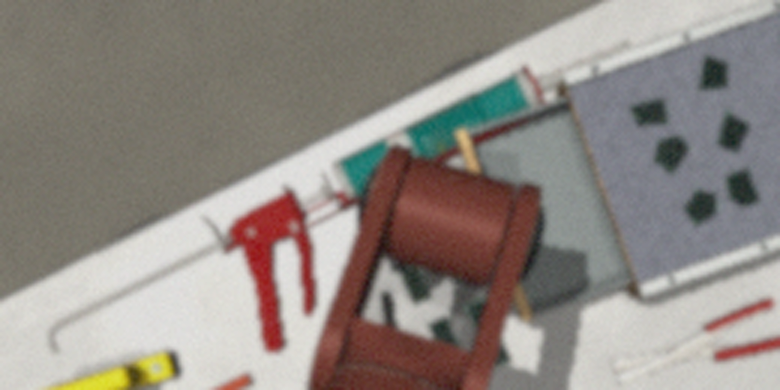

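Request:
{"fn": "jog_arm", "kwargs": {
  "commands": [
    {"tx": 0,"ty": 0,"tz": 0,"spin": 0},
    {"tx": 0,"ty": 0,"tz": 0,"spin": 0},
    {"tx": 0,"ty": 0,"tz": 0,"spin": 0},
    {"tx": 0,"ty": 0,"tz": -0.03,"spin": 0},
    {"tx": 0,"ty": 0,"tz": -0.07,"spin": 0},
    {"tx": 0,"ty": 0,"tz": -0.11,"spin": 0},
    {"tx": 0,"ty": -0.01,"tz": -0.13,"spin": -0.1},
    {"tx": 0,"ty": -0.05,"tz": -0.14,"spin": -0.2},
    {"tx": -0.01,"ty": -0.09,"tz": -0.14,"spin": -0.3},
    {"tx": -0.01,"ty": -0.13,"tz": -0.14,"spin": -0.4}
  ],
  "grip": 0.63
}}

```text
time_s: 6.8
ee_pos: [0.4098, 0.0459, 0.1749]
ee_rot: [0.933, 0.36, 0.001, 0.0]
wrist_force: [-0.1, 0.2, -0.9]
gripper_width: 0.0316
grip_force: 0.0
```

```bash
python3 - <<'E'
from h import *
plan(.332,.270,.14,107)
print(manip.state()['gripper_width'])
for c in('scene',):
    p,d=grab(c)
    L=loc(cloud(c,d),O,YAW).reshape(-1,3)
    H=L[(abs(L[:,1])<.03)&(L[:,0]<-.24)&(L[:,0]>-.29)&(L[:,2]>.04)&(L[:,2]<.065)];print(len(H),np.median(H,0) if len(H) else 0)
E
```

```text
t 6.8 theta 42.25 tx 0.0930 ty -0.2182 tz 0.0349 spin -1.0792 j6 0.7640357271083698
0.031597880508802176
21 [-0.26453454 -0.0003668   0.05503487]
```

Request:
{"fn": "jog_arm", "kwargs": {
  "commands": [
    {"tx": 0.093,"ty": -0.218,"tz": 0.0,"spin": -1},
    {"tx": 0.093,"ty": -0.218,"tz": 0.0,"spin": -1},
    {"tx": 0.093,"ty": -0.218,"tz": 0.0,"spin": -1},
    {"tx": 0.093,"ty": -0.218,"tz": 0.0,"spin": -1},
    {"tx": 0.093,"ty": -0.218,"tz": 0.0,"spin": -1},
    {"tx": 0.093,"ty": -0.218,"tz": 0.0,"spin": -1},
    {"tx": 0.093,"ty": -0.218,"tz": 0.0,"spin": -1},
    {"tx": 0.093,"ty": -0.218,"tz": 0.0,"spin": -1},
    {"tx": 0.093,"ty": -0.218,"tz": 0.0,"spin": -1},
    {"tx": 0.093,"ty": -0.218,"tz": 0.0,"spin": -1}
  ],
  "grip": 0.4
}}

```text
time_s: 7.68
ee_pos: [0.333, 0.2695, 0.1735]
ee_rot: [0.628, 0.778, -0.001, -0.0]
wrist_force: [-0.2, 0.6, 0.6]
gripper_width: 0.0515
grip_force: 0.0
```

```bash
python3 - <<'E'
from h import *
plan(.332,.270,.14,107)
print(manip.state()['gripper_width'])
for c in('scene','top'):
    p,d=grab(c);C=cloud(c,d)
    for r in manip.trace(c,'scraper_block')[:2]:
        P=C[r['mask']&(d>0)];P=P[(P[:,2]>.055)&(P[:,2]<.078)]
        if len(P)>5: print(c,r['confidence'],len(P),cv2.minAreaRect(P[:,:2].astype(np.float32)),P.mean(0))
E
```

```text
t 7.68 theta 102.18 tx 0.0007 ty -0.0009 tz 0.0335 spin -0.0804 j6 0.2936996598825332
0.05145295192384896
scene 0.74 276 ((0.47913694381713867, -0.1098586693406105), (0.1889813244342804, 0.07981525361537933), 12.160489082336426) [ 0.48118428 -0.11460667  0.06308213]
scene 0.6 40 ((0.3342698812484741, 0.2579111158847809), (0.01875169761478901, 0.059681378304958344), 15.279370307922363) [0.33565839 0.25253326 0.06555566]
top 0.79 209 ((0.3311847746372223, 0.2711006700992584), (0.02198498137295246, 0.07506760954856873), 16.892559051513672) [0.33119553 0.27014126 0.06636188]
```

Request:
{"fn": "jog_arm", "kwargs": {
  "commands": [
    {"tx": 0.001,"ty": -0.001,"tz": 0,"spin": -0.08},
    {"tx": 0.001,"ty": -0.001,"tz": 0.03,"spin": -0.08},
    {"tx": 0.001,"ty": -0.001,"tz": 0.06,"spin": -0.08},
    {"tx": 0.001,"ty": -0.001,"tz": 0.09,"spin": -0.08},
    {"tx": 0.001,"ty": -0.001,"tz": 0.115,"spin": -0.08},
    {"tx": 0.001,"ty": -0.001,"tz": 0.13,"spin": -0.08},
    {"tx": 0.001,"ty": -0.001,"tz": 0.138,"spin": -0.08},
    {"tx": 0.001,"ty": -0.001,"tz": 0.141,"spin": -0.08},
    {"tx": 0.001,"ty": -0.001,"tz": 0.141,"spin": -0.08},
    {"tx": 0.001,"ty": -0.001,"tz": 0.141,"spin": -0.08}
  ],
  "grip": 0.4
}}

```text
time_s: 8.72
ee_pos: [0.3334, 0.2706, 0.0345]
ee_rot: [0.596, 0.803, 0.001, 0.0]
wrist_force: [0.9, -0.4, 0.6]
gripper_width: 0.0513
grip_force: 0.0
```

Request:
{"fn": "jog_arm", "kwargs": {
  "commands": [
    {"tx": 0,"ty": 0,"tz": 0,"spin": 0},
    {"tx": 0,"ty": 0,"tz": 0,"spin": 0},
    {"tx": 0,"ty": 0,"tz": 0,"spin": 0},
    {"tx": 0,"ty": 0,"tz": 0,"spin": 0},
    {"tx": 0,"ty": 0,"tz": 0,"spin": 0},
    {"tx": 0,"ty": 0,"tz": 0,"spin": 0},
    {"tx": 0,"ty": 0,"tz": 0,"spin": 0},
    {"tx": 0,"ty": 0,"tz": 0,"spin": 0},
    {"tx": 0,"ty": 0,"tz": 0,"spin": 0},
    {"tx": 0,"ty": 0,"tz": 0,"spin": 0}
  ],
  "grip": 1
}}

```text
time_s: 9.55
ee_pos: [0.3335, 0.2707, 0.0345]
ee_rot: [0.596, 0.803, 0.001, 0.0]
wrist_force: [0.1, -1.2, 5.3]
gripper_width: 0.0211
grip_force: 60.0
```

```bash
python3 - <<'E'
from h import *
s=manip.state();print(s['ee_pos'],np.degrees(th()),s['wrist_force'])
x,y=glob(.07,0);print(x,y);plan(x,y,.19,18)
E
```

```text
[0.33346176 0.27067044 0.0345335 ] 106.89280607606285 [ 0.12862107 -1.16507692  5.31705275]
0.5656311896062464 -0.39457395614066076
t 9.55 theta 106.89 tx -0.7040 ty 0.0288 tz -0.1555 spin 1.4815 j6 0.21345974086257638
```

Request:
{"fn": "jog_arm", "kwargs": {
  "commands": [
    {"tx": 0,"ty": 0,"tz": -0.03,"spin": 0},
    {"tx": 0,"ty": 0,"tz": -0.07,"spin": 0},
    {"tx": -0.02,"ty": 0,"tz": -0.11,"spin": 0.1},
    {"tx": -0.05,"ty": 0,"tz": -0.14,"spin": 0.2},
    {"tx": -0.09,"ty": 0.005,"tz": -0.15,"spin": 0.3},
    {"tx": -0.13,"ty": 0.007,"tz": -0.15,"spin": 0.4},
    {"tx": -0.17,"ty": 0.01,"tz": -0.15,"spin": 0.5},
    {"tx": -0.21,"ty": 0.012,"tz": -0.15,"spin": 0.6},
    {"tx": -0.25,"ty": 0.015,"tz": -0.15,"spin": 0.7},
    {"tx": -0.29,"ty": 0.017,"tz": -0.15,"spin": 0.8}
  ],
  "grip": 1
}}

```text
time_s: 10.38
ee_pos: [0.4327, -0.0043, 0.1826]
ee_rot: [0.872, 0.489, -0.0, -0.0]
wrist_force: [1.2, 1.1, -1.1]
gripper_width: 0.0209
grip_force: 59.3
```

```bash
python3 - <<'E'
from h import *
s=manip.state();print(s['ee_pos'],s['gripper_width'],s['grip_force'])
x,y=glob(.058,.007);print(x,y);plan(x,y,.185,18)
E
```

```text
[ 0.43268107 -0.00428691  0.18256365] 0.020914443700111085 59.33270573616028
0.5685803812878131 -0.3809981589844943
t 10.38 theta 58.57 tx -0.2506 ty 0.3124 tz -0.0024 spin 0.6762 j6 0.3660409942714257
```

Request:
{"fn": "jog_arm", "kwargs": {
  "commands": [
    {"tx": -0.025,"ty": 0.031,"tz": 0,"spin": 0.1},
    {"tx": -0.05,"ty": 0.062,"tz": 0,"spin": 0.2},
    {"tx": -0.075,"ty": 0.094,"tz": 0,"spin": 0.3},
    {"tx": -0.1,"ty": 0.125,"tz": 0,"spin": 0.4},
    {"tx": -0.125,"ty": 0.156,"tz": 0,"spin": 0.5},
    {"tx": -0.15,"ty": 0.187,"tz": 0,"spin": 0.6},
    {"tx": -0.175,"ty": 0.218,"tz": 0,"spin": 0.676},
    {"tx": -0.2,"ty": 0.25,"tz": 0,"spin": 0.676},
    {"tx": -0.225,"ty": 0.281,"tz": 0,"spin": 0.676},
    {"tx": -0.25,"ty": 0.312,"tz": 0,"spin": 0.676}
  ],
  "grip": 1
}}

```text
time_s: 11.22
ee_pos: [0.5708, -0.3791, 0.1816]
ee_rot: [0.987, 0.159, -0.001, -0.001]
wrist_force: [0.0, 0.3, -0.2]
gripper_width: 0.0215
grip_force: 59.3
```

Request:
{"fn": "jog_arm", "kwargs": {
  "commands": [
    {"tx": 0,"ty": 0,"tz": 0,"spin": 0},
    {"tx": 0,"ty": 0,"tz": 0,"spin": 0},
    {"tx": 0,"ty": 0,"tz": 0,"spin": 0},
    {"tx": 0,"ty": 0,"tz": 0,"spin": 0},
    {"tx": 0,"ty": 0,"tz": 0,"spin": 0},
    {"tx": 0,"ty": 0,"tz": 0,"spin": 0},
    {"tx": 0,"ty": 0,"tz": 0,"spin": 0},
    {"tx": 0,"ty": 0,"tz": 0,"spin": 0},
    {"tx": 0,"ty": 0,"tz": 0,"spin": 0},
    {"tx": 0,"ty": 0,"tz": 0,"spin": 0}
  ],
  "grip": 1
}}

```text
time_s: 12.05
ee_pos: [0.571, -0.3775, 0.1835]
ee_rot: [0.987, 0.159, 0.0, 0.0]
wrist_force: [-0.0, 0.6, -1.6]
gripper_width: 0.0213
grip_force: 59.6
```

```bash
python3 - <<'E'
from h import *
np.set_printoptions(precision=4,suppress=True)
s=manip.state();print(loc(s['ee_pos'],O,YAW),s['gripper_width'],s['wrist_force'])
x,y=glob(.058,.007);print(x,y);plan(x,y,.185,18)
for c in('scene','top'):
    p,d=grab(c,'d_%s.png'%c);C=cloud(c,d)
    for r in manip.trace(c,'scraper_block')[:2]:
        P=loc(C[r['mask']&(d>0)],O,YAW);print(c,r['confidence'],len(P),np.percentile(P,[3,50,97],axis=0))
    L=loc(C,O,YAW).reshape(-1,3);B=L[(abs(L[:,0]-.058)<.025)&(L[:,2]>.14)&(L[:,2]<.17)&(abs(L[:,1])<.1)]
    if len(B):print(len(B),np.percentile(B,[2,50,98],axis=0))
a=cv2.imread('pics/d_scene.png')[170:290,190:340];b=cv2.imread('pics/d_top.png')[90:220,240:410]
cv2.imwrite('pics/d.png',cv2.convertScaleAbs(np.vstack([cv2.resize(a,(500,300)),cv2.resize(b,(392,300)) if 0 else cv2.copyMakeBorder(cv2.resize(b,(392,300)),0,0,0,108,0)]),alpha=1.5))
E
```

```text
[0.0554 0.0104 0.1835] 0.021338642388553198 [-0.0048  0.6216 -1.6016]
0.5685803812878131 -0.3809981589844943
t 12.05 theta 18.34 tx -0.0034 ty 0.0026 tz -0.0015 spin 0.0057 j6 0.5578821763022651
scene 0.58 838 [[-0.0621 -0.049   0.0862]
 [ 0.0668  0.0144  0.173 ]
 [ 0.0728  0.0805  0.2169]]
304 [[ 0.0562 -0.0524  0.151 ]
 [ 0.068   0.0131  0.1596]
 [ 0.0732  0.0821  0.1696]]
top 0.73 172 [[0.0443 0.0436 0.1522]
 [0.0499 0.0641 0.1729]
 [0.0705 0.082  0.2136]]
49 [[0.0434 0.0371 0.1494]
 [0.0453 0.0616 0.1654]
 [0.0655 0.0836 0.17  ]]
```

View pics/d.png

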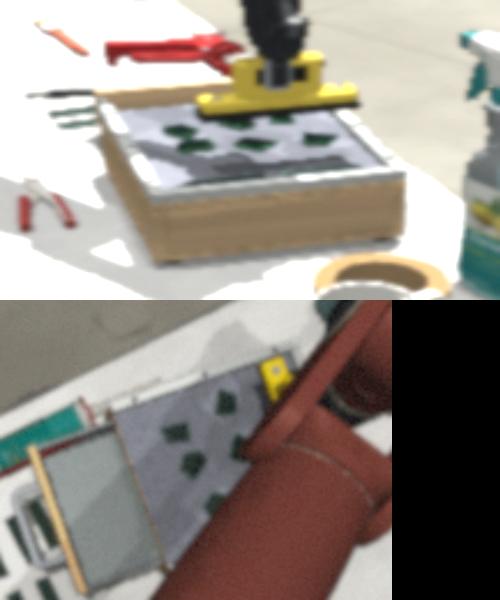

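The scene crop shows the scraper held level above the felt with its sole edge at rows 95–115. It sits behind the offcuts at (180–320, 115–145) and in front of the strips. I'll shift 8 mm, then lower it.

Request:
{"fn": "jog_arm", "kwargs": {
  "commands": [
    {"tx": -0.008,"ty": 0,"tz": 0,"spin": 0.006},
    {"tx": -0.008,"ty": 0,"tz": 0.015,"spin": 0.006},
    {"tx": -0.008,"ty": 0,"tz": 0.03,"spin": 0.006},
    {"tx": -0.008,"ty": 0,"tz": 0.045,"spin": 0.006},
    {"tx": -0.008,"ty": 0,"tz": 0.053,"spin": 0.006},
    {"tx": -0.008,"ty": 0,"tz": 0.057,"spin": 0.006},
    {"tx": -0.008,"ty": 0,"tz": 0.059,"spin": 0.006},
    {"tx": -0.008,"ty": 0,"tz": 0.06,"spin": 0.006},
    {"tx": -0.008,"ty": 0,"tz": 0.061,"spin": 0.006},
    {"tx": -0.008,"ty": 0,"tz": 0.061,"spin": 0.006}
  ],
  "grip": 1
}}

```text
time_s: 13.08
ee_pos: [0.5638, -0.3805, 0.1231]
ee_rot: [0.988, 0.156, 0.0, 0.001]
wrist_force: [1.4, -0.5, -1.2]
gripper_width: 0.0214
grip_force: 59.7
```

Request:
{"fn": "jog_arm", "kwargs": {
  "commands": [
    {"tx": 0,"ty": 0,"tz": 0,"spin": 0},
    {"tx": 0,"ty": 0,"tz": 0.0005,"spin": 0},
    {"tx": 0,"ty": 0,"tz": 0.0005,"spin": 0},
    {"tx": 0,"ty": -0.003,"tz": 0.0005,"spin": 0},
    {"tx": 0,"ty": -0.007,"tz": 0.0005,"spin": 0},
    {"tx": 0,"ty": -0.011,"tz": 0.0005,"spin": 0},
    {"tx": 0,"ty": -0.015,"tz": 0.0005,"spin": 0},
    {"tx": 0,"ty": -0.018,"tz": 0.0005,"spin": 0},
    {"tx": 0,"ty": -0.02,"tz": 0.0005,"spin": 0},
    {"tx": 0,"ty": -0.02,"tz": 0.0005,"spin": 0}
  ],
  "grip": 1
}}

```text
time_s: 13.92
ee_pos: [0.5571, -0.3606, 0.1218]
ee_rot: [0.988, 0.156, -0.0, -0.0]
wrist_force: [0.5, 0.2, -1.5]
gripper_width: 0.0213
grip_force: 59.7
```

```bash
python3 - <<'E'
from h import *
np.set_printoptions(precision=4,suppress=True)
s=manip.state();print(loc(s['ee_pos'],O,YAW),s['gripper_width'],s['wrist_force'],np.degrees(th()))
p,d=grab('scene');C=cloud('scene',d);L=loc(C,O,YAW)
B=L[(L[...,2]>.1)&(L[...,2]<.12)&(L[...,0]>0)&(L[...,0]<.08)&(abs(L[...,1])<.09)];print(len(B),np.percentile(B,[2,50,98],axis=0) if len(B) else 0)
a=p[170:290,190:340,::-1];cv2.imwrite('pics/e.png',cv2.resize(a,(750,600),interpolation=cv2.INTER_CUBIC))
E
```

```text
[0.035  0.0024 0.1218] 0.021336831051795173 [ 0.4881  0.1953 -1.514 ] 17.9944523716194
322 [[ 0.0282 -0.0582  0.1006]
 [ 0.0468  0.0016  0.1101]
 [ 0.0533  0.0722  0.119 ]]
```

View pics/e.png

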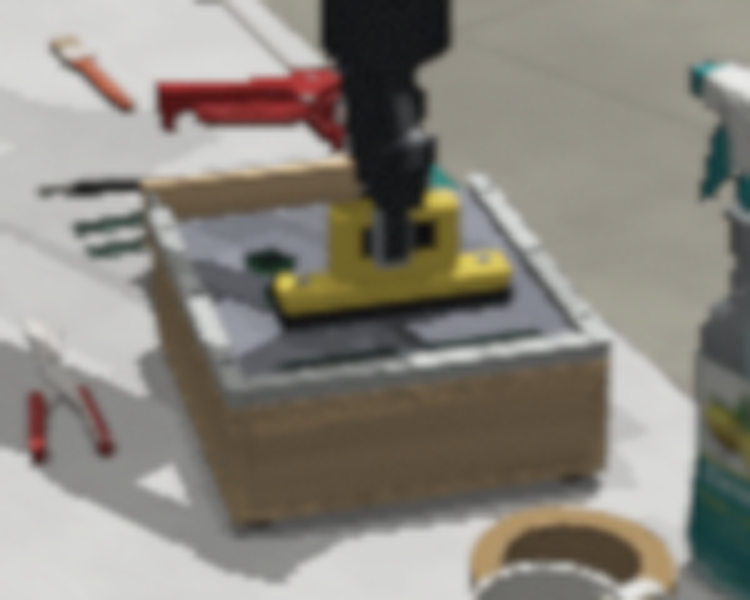

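The picture shows the sole just above the felt at (280–510, 300–320), with the strips untouched behind it and the offcuts in front. Wiping now.

Request:
{"fn": "jog_arm", "kwargs": {
  "commands": [
    {"tx": 0,"ty": -0.005,"tz": 0.001,"spin": 0},
    {"tx": 0,"ty": -0.012,"tz": 0.0015,"spin": 0},
    {"tx": 0,"ty": -0.02,"tz": 0.0015,"spin": 0},
    {"tx": 0,"ty": -0.029,"tz": 0.0015,"spin": 0},
    {"tx": 0,"ty": -0.038,"tz": 0.0015,"spin": 0},
    {"tx": 0,"ty": -0.047,"tz": 0.0015,"spin": 0},
    {"tx": 0,"ty": -0.056,"tz": 0.0015,"spin": 0},
    {"tx": 0,"ty": -0.065,"tz": 0.0015,"spin": 0},
    {"tx": 0,"ty": -0.073,"tz": 0.0015,"spin": 0},
    {"tx": 0,"ty": -0.08,"tz": 0.0015,"spin": 0}
  ],
  "grip": 1
}}

```text
time_s: 14.8
ee_pos: [0.5324, -0.2842, 0.1206]
ee_rot: [0.988, 0.156, 0.0, 0.0]
wrist_force: [0.4, -2.2, 0.4]
gripper_width: 0.0211
grip_force: 60.0
```

```bash
python3 - <<'E'
from h import *
np.set_printoptions(precision=4,suppress=True)
s=manip.state();print(loc(s['ee_pos'],O,YAW),s['gripper_width'],s['wrist_force'],np.degrees(th()))
p,d=grab('top')
for r in manip.trace('top','offcut_0'):
    P=loc(cloud('top',d)[r['mask']&(d>0)],O,YAW); print(round(r['confidence'],2),np.median(P,0),np.percentile(P,2,axis=0)[:2],np.percentile(P,98,axis=0)[:2])
E
```

```text
[-0.0452  0.0025  0.1206] 0.021077845780237595 [ 0.4225 -2.2132  0.3728] 17.987744832491362
```

Request:
{"fn": "jog_arm", "kwargs": {
  "commands": [
    {"tx": 0,"ty": -0.006,"tz": 0,"spin": 0},
    {"tx": 0,"ty": -0.014,"tz": 0,"spin": 0},
    {"tx": 0,"ty": -0.022,"tz": 0,"spin": 0},
    {"tx": 0,"ty": -0.03,"tz": 0,"spin": 0},
    {"tx": 0,"ty": -0.038,"tz": 0,"spin": 0},
    {"tx": 0,"ty": -0.046,"tz": 0,"spin": 0},
    {"tx": 0,"ty": -0.054,"tz": 0,"spin": 0},
    {"tx": 0,"ty": -0.062,"tz": 0,"spin": 0},
    {"tx": 0,"ty": -0.07,"tz": 0,"spin": 0},
    {"tx": 0,"ty": -0.077,"tz": 0,"spin": 0}
  ],
  "grip": 1
}}

```text
time_s: 15.73
ee_pos: [0.5086, -0.2111, 0.1205]
ee_rot: [0.988, 0.156, 0.0, 0.0]
wrist_force: [1.1, -1.9, 1.9]
gripper_width: 0.021
grip_force: 60.4
```

Request:
{"fn": "jog_arm", "kwargs": {
  "commands": [
    {"tx": 0,"ty": -0.002,"tz": 0,"spin": 0},
    {"tx": 0,"ty": -0.004,"tz": 0,"spin": 0},
    {"tx": 0,"ty": -0.004,"tz": 0,"spin": 0},
    {"tx": 0,"ty": -0.004,"tz": -0.02,"spin": 0},
    {"tx": 0,"ty": -0.004,"tz": -0.05,"spin": 0},
    {"tx": 0,"ty": -0.03,"tz": -0.08,"spin": 0},
    {"tx": 0,"ty": -0.07,"tz": -0.09,"spin": 0},
    {"tx": 0,"ty": -0.11,"tz": -0.09,"spin": 0},
    {"tx": 0,"ty": -0.15,"tz": -0.09,"spin": 0},
    {"tx": 0,"ty": -0.19,"tz": -0.09,"spin": 0}
  ],
  "grip": 1
}}

```text
time_s: 16.57
ee_pos: [0.4481, -0.0292, 0.2088]
ee_rot: [0.988, 0.156, -0.002, -0.001]
wrist_force: [1.2, 0.8, -1.5]
gripper_width: 0.0216
grip_force: 59.8
```

```bash
python3 - <<'E'
from h import *
np.set_printoptions(precision=4,suppress=True)
s=manip.state();print(s['time_s'],loc(s['ee_pos'],O,YAW),s['gripper_width'],s['wrist_force'],np.degrees(th()))
ims=[]
for c,(a,b,e,f) in(('scene',(170,290,190,340)),('top',(90,220,240,410))):
    p,d=grab(c)
    for r in manip.trace(c,'offcut_0'):
        P=loc(cloud(c,d)[r['mask']&(d>0)],O,YAW); print(round(r['confidence'],2),np.median(P,0),np.percentile(P,2,axis=0)[:2],np.percentile(P,98,axis=0)[:2])
    ims.append(cv2.resize(p[a:b,e:f,::-1],(390,300),interpolation=cv2.INTER_CUBIC))
cv2.imwrite('pics/f.png',cv2.convertScaleAbs(np.hstack(ims),alpha=1.5))
E
```

```text
16.5667 [-0.3138  0.0012  0.2088] 0.021615721018255263 [ 1.1582  0.7866 -1.5059] 17.900735298763593
0.18 [-0.2201  0.004   0.0565] [-0.265 -0.086] [-0.2028  0.0924]
0.64 [-0.1394 -0.0763  0.0285] [-0.1545 -0.089 ] [-0.1251 -0.064 ]
0.55 [-0.1587 -0.0127  0.0291] [-0.1667 -0.0234] [-0.1516 -0.0015]
0.54 [-0.1494 -0.0449  0.0289] [-0.1611 -0.0569] [-0.1382 -0.0314]
0.51 [-0.154   0.0306  0.03  ] [-0.165  0.02 ] [-0.143   0.0421]
0.35 [-0.1791  0.0033  0.0236] [-0.2283 -0.0892] [-0.112  0.09 ]
```

View pics/f.png

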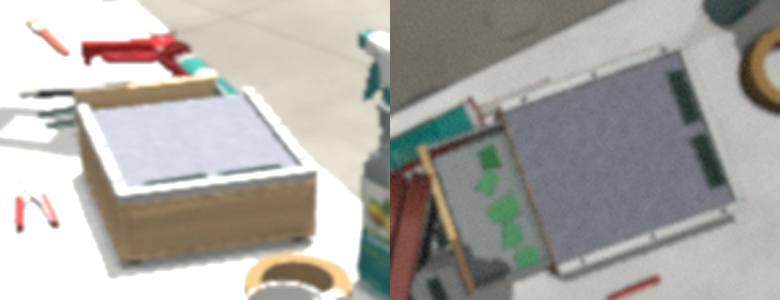

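The felt is clear. The top crop shows the bright green pieces in the drawer at (485–527, 157–257), and the strips are untouched. I'll return the scraper to its free bench spot.

Request:
{"fn": "jog_arm", "kwargs": {
  "commands": [
    {"tx": 0,"ty": -0.03,"tz": 0,"spin": -0.1},
    {"tx": 0,"ty": -0.06,"tz": 0,"spin": -0.2},
    {"tx": -0.005,"ty": -0.09,"tz": 0,"spin": -0.3},
    {"tx": -0.007,"ty": -0.13,"tz": 0,"spin": -0.4},
    {"tx": -0.01,"ty": -0.17,"tz": 0,"spin": -0.5},
    {"tx": -0.012,"ty": -0.21,"tz": 0,"spin": -0.6},
    {"tx": -0.014,"ty": -0.25,"tz": 0,"spin": -0.7},
    {"tx": -0.016,"ty": -0.28,"tz": 0,"spin": -0.8},
    {"tx": -0.017,"ty": -0.31,"tz": 0,"spin": -0.9},
    {"tx": -0.017,"ty": -0.321,"tz": 0,"spin": -1}
  ],
  "grip": 1
}}

```text
time_s: 17.6
ee_pos: [0.3339, 0.2709, 0.2094]
ee_rot: [0.775, 0.632, -0.001, -0.001]
wrist_force: [0.5, -0.1, -2.3]
gripper_width: 0.0215
grip_force: 60.3
```

```bash
python3 - <<'E'
from h import *
plan(.3335,.2707,.0365,106.9)
p,d=grab('top');C=cloud('top',d);L=loc(C,O,YAW)
hsv=cv2.cvtColor(p,cv2.COLOR_RGB2HSV)
m=((hsv[...,0]>40)&(hsv[...,0]<85)&(hsv[...,1]>70)&(L[...,0]<-.1)&(L[...,0]>-.225)&(abs(L[...,1])<.095)&(L[...,2]<.06)).astype(np.uint8)
n,l,st,ce=cv2.connectedComponentsWithStats(m)
for i in range(1,n):
    if st[i,4]>3: print(st[i],np.percentile(L[l==i],[3,97],axis=0).round(3).tolist())
im=p[125:225,260:360,::-1];cv2.imwrite('pics/g.png',cv2.convertScaleAbs(cv2.resize(im,(600,600),interpolation=cv2.INTER_CUBIC),alpha=1.5))
E
```

```text
t 17.6 theta 78.35 tx -0.0002 ty -0.0003 tz 0.1729 spin -0.4758 j6 0.7102490228372205
[278 153  10  21 122] [[-0.166, 0.02, 0.025], [-0.135, 0.071, 0.037]]
[283 174  14  23 184] [[-0.163, -0.055, 0.025], [-0.132, 0.003, 0.037]]
[295 197  10   9  65] [[-0.151, -0.087, 0.026], [-0.127, -0.067, 0.032]]
```

View pics/g.png

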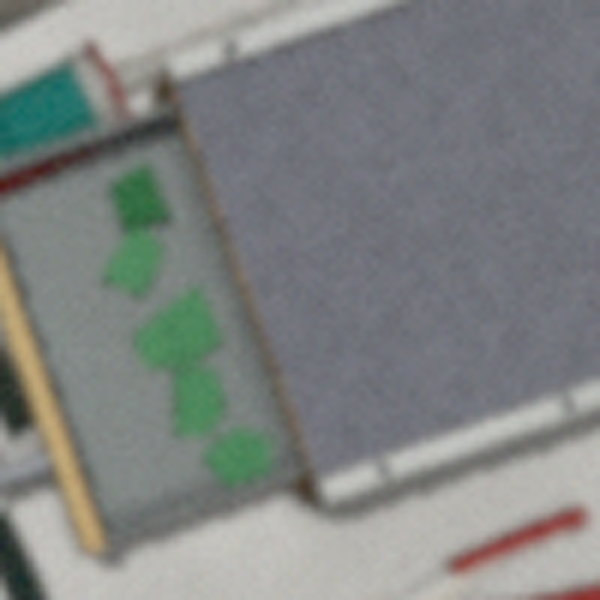

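Blob areas of 122, 184 and 65 px, at about 61 px per piece, make six offcuts in the drawer. Lowering the scraper.

Request:
{"fn": "jog_arm", "kwargs": {
  "commands": [
    {"tx": 0,"ty": 0,"tz": 0.02,"spin": -0.1},
    {"tx": 0,"ty": 0,"tz": 0.04,"spin": -0.2},
    {"tx": 0,"ty": 0,"tz": 0.06,"spin": -0.3},
    {"tx": 0,"ty": 0,"tz": 0.08,"spin": -0.4},
    {"tx": 0,"ty": 0,"tz": 0.1,"spin": -0.476},
    {"tx": 0,"ty": 0,"tz": 0.12,"spin": -0.476},
    {"tx": 0,"ty": 0,"tz": 0.14,"spin": -0.476},
    {"tx": 0,"ty": 0,"tz": 0.155,"spin": -0.476},
    {"tx": 0,"ty": 0,"tz": 0.165,"spin": -0.476},
    {"tx": 0,"ty": 0,"tz": 0.17,"spin": -0.476}
  ],
  "grip": 1
}}

```text
time_s: 18.48
ee_pos: [0.3344, 0.2674, 0.0382]
ee_rot: [0.599, 0.8, -0.002, -0.001]
wrist_force: [0.7, -0.5, -1.2]
gripper_width: 0.0214
grip_force: 60.3
```

Request:
{"fn": "jog_arm", "kwargs": {
  "commands": [
    {"tx": 0,"ty": 0,"tz": 0.001,"spin": 0},
    {"tx": 0,"ty": 0,"tz": 0.002,"spin": 0},
    {"tx": 0,"ty": 0,"tz": 0.003,"spin": 0},
    {"tx": 0,"ty": 0,"tz": 0.003,"spin": 0},
    {"tx": 0,"ty": 0,"tz": 0.003,"spin": 0},
    {"tx": 0,"ty": 0,"tz": 0.003,"spin": 0},
    {"tx": 0,"ty": 0,"tz": 0.003,"spin": 0},
    {"tx": 0,"ty": 0,"tz": 0.003,"spin": 0},
    {"tx": 0,"ty": 0,"tz": 0.003,"spin": 0},
    {"tx": 0,"ty": 0,"tz": 0.003,"spin": 0}
  ],
  "grip": 1
}}

```text
time_s: 19.32
ee_pos: [0.3349, 0.2691, 0.0374]
ee_rot: [0.598, 0.801, 0.0, 0.0]
wrist_force: [0.0, -0.4, -0.7]
gripper_width: 0.0211
grip_force: 60.3
```

Request:
{"fn": "jog_arm", "kwargs": {
  "commands": [
    {"tx": 0,"ty": 0,"tz": 0.001,"spin": 0},
    {"tx": 0,"ty": 0,"tz": 0.002,"spin": 0},
    {"tx": 0,"ty": 0,"tz": 0.0025,"spin": 0},
    {"tx": 0,"ty": 0,"tz": 0.0025,"spin": 0},
    {"tx": 0,"ty": 0,"tz": 0.0025,"spin": 0},
    {"tx": 0,"ty": 0,"tz": 0.0025,"spin": 0},
    {"tx": 0,"ty": 0,"tz": 0.0025,"spin": 0},
    {"tx": 0,"ty": 0,"tz": 0.0025,"spin": 0},
    {"tx": 0,"ty": 0,"tz": 0.0025,"spin": 0},
    {"tx": 0,"ty": 0,"tz": 0.0025,"spin": 0}
  ],
  "grip": 1
}}

```text
time_s: 20.15
ee_pos: [0.3349, 0.269, 0.0348]
ee_rot: [0.598, 0.801, 0.0, 0.0]
wrist_force: [0.0, -0.3, -1.2]
gripper_width: 0.021
grip_force: 60.5
```

Request:
{"fn": "jog_arm", "kwargs": {
  "commands": [
    {"tx": 0,"ty": 0,"tz": 0.0005,"spin": 0},
    {"tx": 0,"ty": 0,"tz": 0.001,"spin": 0},
    {"tx": 0,"ty": 0,"tz": 0.001,"spin": 0},
    {"tx": 0,"ty": 0,"tz": 0.001,"spin": 0},
    {"tx": 0,"ty": 0,"tz": 0.001,"spin": 0},
    {"tx": 0,"ty": 0,"tz": 0.001,"spin": 0},
    {"tx": 0,"ty": 0,"tz": 0.001,"spin": 0},
    {"tx": 0,"ty": 0,"tz": 0.001,"spin": 0},
    {"tx": 0,"ty": 0,"tz": 0.001,"spin": 0},
    {"tx": 0,"ty": 0,"tz": 0.001,"spin": 0}
  ],
  "grip": 1
}}

```text
time_s: 20.98
ee_pos: [0.3351, 0.2691, 0.0346]
ee_rot: [0.598, 0.801, -0.0, -0.0]
wrist_force: [-2.6, -1.6, 5.0]
gripper_width: 0.0216
grip_force: 61.2
```

Request:
{"fn": "jog_arm", "kwargs": {
  "commands": [
    {"tx": 0,"ty": 0,"tz": 0,"spin": 0},
    {"tx": 0,"ty": 0,"tz": 0,"spin": 0},
    {"tx": 0,"ty": 0,"tz": 0,"spin": 0},
    {"tx": 0,"ty": 0,"tz": 0,"spin": 0},
    {"tx": 0,"ty": 0,"tz": 0,"spin": 0},
    {"tx": 0,"ty": 0,"tz": -0.01,"spin": 0},
    {"tx": 0,"ty": 0,"tz": -0.03,"spin": 0},
    {"tx": 0,"ty": 0,"tz": -0.07,"spin": 0},
    {"tx": 0,"ty": 0,"tz": -0.11,"spin": 0},
    {"tx": 0,"ty": 0,"tz": -0.13,"spin": 0}
  ],
  "grip": 0.4
}}

```text
time_s: 21.82
ee_pos: [0.3367, 0.2701, 0.1698]
ee_rot: [0.598, 0.801, 0.003, 0.002]
wrist_force: [1.9, 0.1, 1.0]
gripper_width: 0.0511
grip_force: 0.0
```

```bash
python3 - <<'E'
from h import *
g=glob(-.33,0);print(g);plan(*g,.165,18)
p,d=grab('scene');C=cloud('scene',d)
for r in manip.trace('scene','scraper_block')[:2]:
    P=C[r['mask']&(d>0)];print(r['confidence'],r['extent'],np.percentile(P,[3,50,97],axis=0).round(3).tolist())
E
```

```text
[ 0.44202439 -0.01415135]
t 21.82 theta 106.54 tx -0.3024 ty 0.0200 tz 0.0048 spin 1.4756 j6 0.214584819689993
0.52 [214.5, 161.4, 223.8, 186.7] [[0.31, 0.203, 0.005], [0.341, 0.241, 0.04], [0.36, 0.359, 0.071]]
```

Request:
{"fn": "jog_arm", "kwargs": {
  "commands": [
    {"tx": -0.03,"ty": 0,"tz": 0,"spin": 0.1},
    {"tx": -0.06,"ty": 0,"tz": 0,"spin": 0.2},
    {"tx": -0.09,"ty": 0.005,"tz": 0,"spin": 0.3},
    {"tx": -0.12,"ty": 0.007,"tz": 0,"spin": 0.4},
    {"tx": -0.15,"ty": 0.01,"tz": 0,"spin": 0.5},
    {"tx": -0.18,"ty": 0.012,"tz": 0,"spin": 0.6},
    {"tx": -0.22,"ty": 0.014,"tz": 0,"spin": 0.7},
    {"tx": -0.26,"ty": 0.017,"tz": 0,"spin": 0.8},
    {"tx": -0.29,"ty": 0.02,"tz": 0,"spin": 0.9},
    {"tx": -0.302,"ty": 0.02,"tz": 0,"spin": 1}
  ],
  "grip": 1
}}

```text
time_s: 22.75
ee_pos: [0.4404, -0.018, 0.1632]
ee_rot: [0.92, 0.391, -0.001, 0.0]
wrist_force: [0.7, 0.8, 0.5]
gripper_width: 0.0
grip_force: 0.0
```

```bash
python3 - <<'E'
from h import *
np.set_printoptions(precision=4,suppress=True)
g=glob(-.33,0);plan(*g,.036,18)
p,d=grab('top');C=cloud('top',d)
for r in manip.trace('top','scraper_block')[:3]:
    P=C[r['mask']&(d>0)];P=P[(P[:,2]>.055)&(P[:,2]<.085)]
    if len(P)>5: print(r['confidence'],len(P),P[:,2].mean(),cv2.minAreaRect(P[:,:2].astype(np.float32)))
E
```

```text
t 22.75 theta 46.02 tx 0.0039 ty -0.0015 tz 0.1272 spin 0.4670 j6 0.5584054517978082
0.81 211 0.0663035612873608 ((0.33425989747047424, 0.27007725834846497), (0.021871516481041908, 0.07539677619934082), 16.76906967163086)
```

Request:
{"fn": "jog_arm", "kwargs": {
  "commands": [
    {"tx": 0.004,"ty": -0.002,"tz": 0,"spin": 0.1},
    {"tx": 0.004,"ty": -0.002,"tz": 0.01,"spin": 0.2},
    {"tx": 0.004,"ty": -0.002,"tz": 0.03,"spin": 0.3},
    {"tx": 0.004,"ty": -0.002,"tz": 0.05,"spin": 0.4},
    {"tx": 0.004,"ty": -0.002,"tz": 0.07,"spin": 0.467},
    {"tx": 0.004,"ty": -0.002,"tz": 0.095,"spin": 0.467},
    {"tx": 0.004,"ty": -0.002,"tz": 0.115,"spin": 0.467},
    {"tx": 0.004,"ty": -0.002,"tz": 0.125,"spin": 0.467},
    {"tx": 0.004,"ty": -0.002,"tz": 0.127,"spin": 0.467},
    {"tx": 0.004,"ty": -0.002,"tz": 0.127,"spin": 0.467}
  ],
  "grip": 1
}}

```text
time_s: 23.68
ee_pos: [0.4406, -0.0098, 0.0363]
ee_rot: [0.987, 0.162, -0.001, -0.0]
wrist_force: [0.2, 0.1, 0.1]
gripper_width: -0.0002
grip_force: 0.0
```

Request:
{"fn": "jog_arm", "kwargs": {
  "commands": [
    {"tx": 0,"ty": 0.005,"tz": 0,"spin": 0},
    {"tx": 0,"ty": 0.015,"tz": 0,"spin": 0},
    {"tx": 0,"ty": 0.025,"tz": 0,"spin": 0},
    {"tx": 0,"ty": 0.03,"tz": 0,"spin": 0},
    {"tx": 0,"ty": 0.034,"tz": 0,"spin": 0},
    {"tx": 0,"ty": 0.038,"tz": 0,"spin": 0},
    {"tx": 0,"ty": 0.043,"tz": 0,"spin": 0},
    {"tx": 0,"ty": 0.048,"tz": 0,"spin": 0},
    {"tx": 0,"ty": 0.054,"tz": 0,"spin": 0},
    {"tx": 0,"ty": 0.06,"tz": 0,"spin": 0}
  ],
  "grip": 1
}}

```text
time_s: 24.52
ee_pos: [0.4602, -0.0676, 0.0367]
ee_rot: [0.987, 0.161, -0.0, -0.0]
wrist_force: [-1.4, 2.4, 2.0]
gripper_width: 0.0001
grip_force: 1.0
```

```bash
python3 - <<'E'
from h import *
np.set_printoptions(precision=4,suppress=True)
s=manip.state();print(loc(s['ee_pos'],O,YAW),s['wrist_force'],np.degrees(th()))
for c in('scene','top'):
    p,d=grab(c);L=loc(cloud(c,d),O,YAW).reshape(-1,3)
    F=L[(abs(L[:,1])>.05)&(abs(L[:,1])<.09)&(L[:,0]<-.125)&(L[:,0]>-.25)&(L[:,2]>.06)&(L[:,2]<.075)]
    print(c,len(F),np.percentile(F,[5,50,95],axis=0) if len(F) else 0)
E
```

```text
[-0.2736  0.0008  0.0367] [-1.3779  2.4038  1.9692] 18.51947125786869
scene 76 [[-0.2156 -0.0848  0.0608]
 [-0.2098 -0.0534  0.0658]
 [-0.2041  0.0856  0.0713]]
top 103 [[-0.2144 -0.0866  0.0638]
 [-0.2098 -0.0508  0.0673]
 [-0.2046  0.0877  0.0702]]
```

Request:
{"fn": "jog_arm", "kwargs": {
  "commands": [
    {"tx": 0,"ty": 0.006,"tz": 0,"spin": 0.004},
    {"tx": 0,"ty": 0.013,"tz": 0,"spin": 0.008},
    {"tx": 0,"ty": 0.021,"tz": 0,"spin": 0.008},
    {"tx": 0,"ty": 0.029,"tz": 0,"spin": 0.008},
    {"tx": 0,"ty": 0.037,"tz": 0,"spin": 0.008},
    {"tx": 0,"ty": 0.045,"tz": 0,"spin": 0.008},
    {"tx": 0,"ty": 0.053,"tz": 0,"spin": 0.008},
    {"tx": 0,"ty": 0.061,"tz": 0,"spin": 0.008},
    {"tx": 0,"ty": 0.069,"tz": 0,"spin": 0.008},
    {"tx": 0,"ty": 0.076,"tz": 0,"spin": 0.008}
  ],
  "grip": 1
}}

```text
time_s: 25.45
ee_pos: [0.4845, -0.1404, 0.0366]
ee_rot: [0.988, 0.157, -0.0, -0.0]
wrist_force: [-2.6, 1.5, 0.3]
gripper_width: -0.0003
grip_force: 1.0
```

Request:
{"fn": "jog_arm", "kwargs": {
  "commands": [
    {"tx": 0,"ty": 0.003,"tz": 0,"spin": 0},
    {"tx": 0,"ty": 0.006,"tz": 0,"spin": 0},
    {"tx": 0,"ty": 0.008,"tz": 0,"spin": 0},
    {"tx": 0,"ty": 0.01,"tz": 0,"spin": 0},
    {"tx": 0,"ty": 0.012,"tz": 0,"spin": 0},
    {"tx": 0,"ty": 0.013,"tz": 0,"spin": 0},
    {"tx": 0,"ty": 0.014,"tz": 0,"spin": 0},
    {"tx": 0,"ty": 0.014,"tz": 0,"spin": 0},
    {"tx": 0,"ty": 0.014,"tz": 0,"spin": 0},
    {"tx": 0,"ty": 0.014,"tz": 0,"spin": 0}
  ],
  "grip": 1
}}

```text
time_s: 26.28
ee_pos: [0.489, -0.1528, 0.0369]
ee_rot: [0.988, 0.157, 0.0, 0.0]
wrist_force: [0.2, 1.2, -0.4]
gripper_width: -0.0001
grip_force: 0.3
```

```bash
python3 - <<'E'
from h import *
np.set_printoptions(precision=4,suppress=True)
s=manip.state();print(loc(s['ee_pos'],O,YAW),s['wrist_force'],np.degrees(th()))
E
```

```text
[-0.1836  0.0018  0.0369] [ 0.2004  1.1943 -0.3833] 18.040558316109312
```

Not at the stop yet (about 5 mm left). I'll continue in 2 mm steps and watch the force.

Request:
{"fn": "jog_arm", "kwargs": {
  "commands": [
    {"tx": 0,"ty": 0.001,"tz": 0,"spin": 0},
    {"tx": 0,"ty": 0.002,"tz": 0,"spin": 0},
    {"tx": 0,"ty": 0.003,"tz": 0,"spin": 0},
    {"tx": 0,"ty": 0.004,"tz": 0,"spin": 0},
    {"tx": 0,"ty": 0.005,"tz": 0,"spin": 0},
    {"tx": 0,"ty": 0.005,"tz": 0,"spin": 0},
    {"tx": 0,"ty": 0.005,"tz": 0,"spin": 0},
    {"tx": 0,"ty": 0.005,"tz": 0,"spin": 0},
    {"tx": 0,"ty": 0.005,"tz": 0,"spin": 0},
    {"tx": 0,"ty": 0.005,"tz": 0,"spin": 0}
  ],
  "grip": 1
}}

```text
time_s: 27.12
ee_pos: [0.4905, -0.1577, 0.0369]
ee_rot: [0.988, 0.157, 0.0, 0.0]
wrist_force: [-0.3, 1.0, 0.2]
gripper_width: 0.0001
grip_force: 0.0
```

Request:
{"fn": "jog_arm", "kwargs": {
  "commands": [
    {"tx": 0,"ty": 0.0005,"tz": 0,"spin": 0},
    {"tx": 0,"ty": 0.001,"tz": 0,"spin": 0},
    {"tx": 0,"ty": 0.0015,"tz": 0,"spin": 0},
    {"tx": 0,"ty": 0.002,"tz": 0,"spin": 0},
    {"tx": 0,"ty": 0.002,"tz": 0,"spin": 0},
    {"tx": 0,"ty": 0.002,"tz": 0,"spin": 0},
    {"tx": 0,"ty": 0.002,"tz": 0,"spin": 0},
    {"tx": 0,"ty": 0.002,"tz": 0,"spin": 0},
    {"tx": 0,"ty": 0.002,"tz": 0,"spin": 0},
    {"tx": 0,"ty": 0.002,"tz": 0,"spin": 0}
  ],
  "grip": 1
}}

```text
time_s: 27.95
ee_pos: [0.491, -0.1595, 0.0368]
ee_rot: [0.988, 0.157, 0.0, 0.0]
wrist_force: [0.1, 0.5, 0.1]
gripper_width: -0.0002
grip_force: 0.5
```

```bash
python3 - <<'E'
from h import *
np.set_printoptions(precision=4,suppress=True)
s=manip.state();print(loc(s['ee_pos'],O,YAW),s['wrist_force'],np.degrees(th()))
for c in('scene','top'):
    p,d=grab(c);L=loc(cloud(c,d),O,YAW).reshape(-1,3)
    F=L[(abs(L[:,1])<.09)&(L[:,0]<-.1)&(L[:,0]>-.15)&(L[:,2]>.06)&(L[:,2]<.075)]
    print(c,len(F),np.percentile(F,[5,50,95],axis=0) if len(F) else 0)
E
```

```text
[-0.1766  0.0017  0.0368] [0.0638 0.4635 0.0742] 18.030371858113572
scene 0 0
top 18 [[-0.1198 -0.0886  0.0643]
 [-0.1177  0.0731  0.0674]
 [-0.1163  0.0884  0.0716]]
```

Request:
{"fn": "jog_arm", "kwargs": {
  "commands": [
    {"tx": 0,"ty": 0.0005,"tz": 0,"spin": 0},
    {"tx": 0,"ty": 0.001,"tz": 0,"spin": 0},
    {"tx": 0,"ty": 0.0015,"tz": 0,"spin": 0},
    {"tx": 0,"ty": 0.002,"tz": 0,"spin": 0},
    {"tx": 0,"ty": 0.002,"tz": 0,"spin": 0},
    {"tx": 0,"ty": 0.002,"tz": 0,"spin": 0},
    {"tx": 0,"ty": 0.002,"tz": 0,"spin": 0},
    {"tx": 0,"ty": 0.002,"tz": 0,"spin": 0},
    {"tx": 0,"ty": 0.002,"tz": 0,"spin": 0},
    {"tx": 0,"ty": 0.002,"tz": 0,"spin": 0}
  ],
  "grip": 1
}}

```text
time_s: 28.88
ee_pos: [0.4917, -0.1614, 0.0368]
ee_rot: [0.988, 0.157, 0.0, 0.0]
wrist_force: [0.2, 0.1, -0.0]
gripper_width: -0.0002
grip_force: 0.3
```

Request:
{"fn": "jog_arm", "kwargs": {
  "commands": [
    {"tx": 0,"ty": 0.0005,"tz": 0,"spin": 0},
    {"tx": 0,"ty": 0.001,"tz": 0,"spin": 0},
    {"tx": 0,"ty": 0.0015,"tz": 0,"spin": 0},
    {"tx": 0,"ty": 0.002,"tz": 0,"spin": 0},
    {"tx": 0,"ty": 0.002,"tz": 0,"spin": 0},
    {"tx": 0,"ty": 0.002,"tz": 0,"spin": 0},
    {"tx": 0,"ty": 0.002,"tz": 0,"spin": 0},
    {"tx": 0,"ty": 0.002,"tz": 0,"spin": 0},
    {"tx": 0,"ty": 0.002,"tz": 0,"spin": 0},
    {"tx": 0,"ty": 0.002,"tz": 0,"spin": 0}
  ],
  "grip": 1
}}

```text
time_s: 29.72
ee_pos: [0.4918, -0.1618, 0.0368]
ee_rot: [0.988, 0.157, -0.001, -0.002]
wrist_force: [-3.0, 6.4, 5.2]
gripper_width: 0.0001
grip_force: 3.8
```

The stop is reached: force rose to 7 N with no further travel. Backing off and lifting clear.

Request:
{"fn": "jog_arm", "kwargs": {
  "commands": [
    {"tx": 0,"ty": -0.01,"tz": 0,"spin": 0},
    {"tx": 0,"ty": -0.03,"tz": 0,"spin": 0},
    {"tx": 0,"ty": -0.06,"tz": 0,"spin": 0},
    {"tx": 0,"ty": -0.07,"tz": -0.03,"spin": 0},
    {"tx": 0,"ty": -0.08,"tz": -0.07,"spin": 0},
    {"tx": 0,"ty": -0.1,"tz": -0.11,"spin": 0},
    {"tx": 0,"ty": -0.12,"tz": -0.14,"spin": 0},
    {"tx": 0,"ty": -0.15,"tz": -0.16,"spin": 0},
    {"tx": 0,"ty": -0.17,"tz": -0.16,"spin": 0},
    {"tx": 0,"ty": -0.17,"tz": -0.16,"spin": 0}
  ],
  "grip": 1
}}

```text
time_s: 30.55
ee_pos: [0.4398, 0.0005, 0.1989]
ee_rot: [0.987, 0.158, 0.002, 0.001]
wrist_force: [0.1, -0.1, -1.0]
gripper_width: -0.0
grip_force: 0.0
```

```bash
python3 - <<'E'
from h import *
np.set_printoptions(precision=4,suppress=True)
for c in('top','scene'):
    p,d=grab(c,'end_%s.png'%c);C=cloud(c,d);L=loc(C,O,YAW).reshape(-1,3)
    H=L[(abs(L[:,1])<.03)&(L[:,0]<-.14)&(L[:,0]>-.2)&(L[:,2]>.04)&(L[:,2]<.065)];print(c,len(H),np.percentile(H,[5,50,95],axis=0) if len(H) else 0)
    for q in('good_strip_a','pliers','scraper_block','offcut_0'):
        for r in manip.trace(c,q)[:3]: print(q,round(r['confidence'],2),C[r['mask']&(d>0)].mean(0))
p=cv2.imread('pics/end_top.png')[100:260,100:410];cv2.imwrite('pics/end.png',cv2.convertScaleAbs(cv2.resize(p,(775,400),interpolation=cv2.INTER_CUBIC),alpha=1.5))
E
```

```text
top 73 [[-0.1578 -0.0265  0.0507]
 [-0.1535  0.0002  0.0536]
 [-0.1488  0.0273  0.0578]]
good_strip_a 0.58 [ 0.6141 -0.4081  0.0908]
good_strip_a 0.44 [ 0.5338 -0.4351  0.0901]
pliers 0.6 [ 0.3537 -0.3259  0.0091]
scraper_block 0.9 [0.3372 0.2582 0.0423]
scraper_block 0.45 [ 0.6157 -0.4084  0.0908]
offcut_0 0.75 [ 0.3531 -0.3245  0.009 ]
scene 0 0
good_strip_a 0.4 [ 0.5343 -0.43    0.0915]
pliers 0.61 [ 0.3528 -0.3218  0.0109]
scraper_block 0.54 [0.3406 0.2398 0.0418]
```

View pics/end.png

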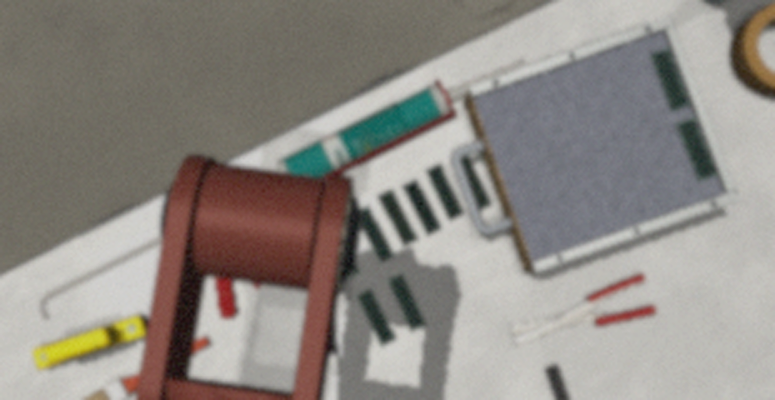

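The final view shows the drawer shut, with the handle at (480,190) and x ≈ -0.154. The felt is clear, both strips are in place at (670,80) and (695,148), the pliers are unmoved, and the scraper is standing at (90,342).

```bash
python3 -c "
from plant import manip
print(manip.job_done())"
```

```text
the job is handed in; nothing more can be done
None
```

The job is handed in at about 31 s: all six offcuts are in the fully shut drawer, the scraper is standing on its sole on the bench clear of the station, and the good strips and pliers have not moved.

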